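Sweep the squeezed limes into the scrap pan

ROBOT

A 6-joint arm with a two-finger parallel gripper is mounted at the origin on the work surface. World frame = base frame: x ahead of the robot, y to its left, z up, the work surface at z = 0. Lengths are in mm, angles in degrees, forces in N, time in s.
With the tool pointing down it reaches from about 300 to 850 mm from the base axis. Payload 4.2 kg.
Tool frame: the origin (TCP) lies between the finger pads; the fingertips stand 14 mm ahead of it and the grasp point (between the pads) lies 5 mm behind it (env.finger_overhang is the distance from the TCP to the fingertips, in mm); z points along the fingers, y is the line along which they close (so a half turn about z gives the same grasp; the last joint's range is limited). The gripper opens to 91 mm and grips with 3 to 60 N. Pads are 32 mm wide; open, the fingers measure 118 mm over their backs; the gripper's body (76 mm by 178 mm) begins 60 mm behind the grasp point.
Start: joints at [74.943, 18.312, 89.639, -0, 72.044, -1.146], TCP at [138.243, 558.149, 227.976] pointing down, gripper open.
Joint ranges: [-177.97, 177.97], [-48.28, 115.42], [12.27, 149.76], [-77.06, 257.06], [2.81, 150.46], [-146.56, 146.56]. Speed limits (degrees/s): [147.25, 147.25, 180, 180, 180, 180].

INTERFACE

Orientations are given as [roll, pitch, yaw] about the fixed x, y, z axes, in that order (R = Rz(yaw) Ry(pitch) Rx(roll)).
In Python, from workcell import status, cams, env, finder gives the robot as it stands.
- The arm moves only by the tool apply_moves, never from a script. Its argument "increments" is a list of rows, each a list of 7 numbers: the opening, from -1 (shut) to 1 (fully open), then the shift along the world's x, y, z in m, then the turn, a rotation vector about the world's x, y, z in degrees. In form: [[gripper, x, y, z, ax, ay, az], ...]. A call has 1 to 5 rows; each row shifts and turns the commanded pose from where the row before left it; what a row does not reach is not made up. A row lasts 1/12 s, in which the tool goes at most 41.7 mm and 7.16 degrees, less where a joint would pass 70% of its speed; a pose out of reach is approached as far as the arm can. A call with a gripper value outside its range is refused whole. The fingers move at their own pace and stop on an object; "newtons" is the grip in N (left out, the last holds). Time passes only in rows, so rows that do not move let the fingers close. It gives the time, the measured TCP pose, the force, the opening and the grip force at its end, in the units of the state.
- status.state(): the state, without advancing time (a new reading comes with each control period).
- cams.grab_frame(name): name is "side" or "top"; returns a dict with "color" (480x640x3 uint8, red, green, blue), "intrinsics" (3x3 intrinsics, pixels), "k1" (the pictures are not rectified: a ray, as slopes to the right and down, at radius r is drawn at 1 + k1 r^2 times it, then the intrinsics apply), "R" (3x3) and "t" (3): a world point X has camera coordinates R X + t. Camera axes: x right, y down, z forward; pixel columns grow to the right and rows downward; lengths in mm; the calibration is good to about 2 mm. A picture is of the moment at which its call begins. There is no depth.
- env.job_done(): hands the job in; it is judged then, once.
Trained networks look in the newest picture that a camera, given by its name, has taken for a name from the list of things; names that differ only in an ending like _2 or _b are one class to them, and where a whole thing is asked for, a point or a joint stands for the part that bears it (a point fixed in the world has none). Each returns a list of dicts, best first, with "score" (0 to 1); they miss things now and then, are a little off and sometimes report something else, mostly with a low value. They report only what shows in the picture. A call takes as long as a camera call.
- finder.boxes_of(query, camera): "rect" ([left, top, width, height] in pixels, round what is visible of it).
- finder.trace(query, camera): "pixels" (480x640 bool, what is visible of it) and "rect" ([left, top, width, height] in pixels, round what is visible of it).
The state is a dict: "time_s": time; "qpos": joint angles; "qvel": joint speeds; "effort": joint torques, N m; "ee_pos": TCP position; "ee_rot": TCP orientation; "force": force on the tool from outside, world axes, zero at the start; "torque": the same for the moment, N m; "gripper_width": finger opening in mm; "gripper_force": force on a finger pad.
Only numpy, scipy, OpenCV 4.12 (cv2) and the standard library are available. Lean on these libraries where they do the work, as an engineer would, in place of code of your own. Each camera call takes 0.05 s, during which the arm holds its last target. There are 200 camera calls.

TASK

Clear the squeezed-out lime halves off the prep board: with your fingers, sweep all three across the wood and over the end of the board into the empty steel pan, not the pan of whole limes. Only push them, don't pinch or pick them up, and don't shift or knock over the salsa bowl and the glass stopper standing on the board. Finish with the fingers clear of everything.

Things in the scene. Friction and masses are not known exactly. Their poses are not given: they have to be found in the camera images.
- board_top (a point): centre of the top face of the prep board, 87 mm above the prep top: a fixed maple board 320 mm long (y, roughly left-right) and 265 mm wide (x, away from the robot). Each long side has a raised wooden edge 15 mm wide (inner faces at x = +-117 mm) and 12 mm higher than the board; both short ends (y = +-160 mm) are open, rounded over (radius 10 mm), and overhang a pan
- scrap_pan: fixed steel food pan, empty: the scraps go here: 265 x 162 mm over its flange, 65 mm high, at one short end of the board (either, by chance) and tucked 15 mm under it; mouth 245 (x) x 142 mm (y), flange top 22 mm below the board's top, inner floor 6 mm above the prep top. Origin: centre of the underside; axes parallel to the board's
- lime_pan: fixed steel food pan, holding whole limes heaped 25 mm above its flange; nothing goes here: 265 x 162 mm over its flange, 65 mm high, at one short end of the board (either, by chance) and tucked 15 mm under it; mouth 245 (x) x 142 mm (y), flange top 22 mm below the board's top, inner floor 6 mm above the prep top. Origin: centre of the underside; axes parallel to the board's
- half_a: a squeezed-out lime half, a green dome in the nearer (-x) half of the board, towards its -y end: 48 mm across (widest 10 mm up), 28 mm high, about 35 g, lying cut face down and loose on the board; it slides and does not roll. All three halves are alike. Origin: centre of the cut face (its underside), z up
- half_b: a squeezed-out lime half, a green dome in the nearer (-x) half of the board, towards its +y end: 48 mm across (widest 10 mm up), 28 mm high, about 35 g, lying cut face down and loose on the board; it slides and does not roll. All three halves are alike. Origin: centre of the cut face (its underside), z up
- half_c: a squeezed-out lime half, a green dome in the farther (+x) half of the board, midway between the bowl and the stopper: 48 mm across (widest 10 mm up), 28 mm high, about 35 g, lying cut face down and loose on the board; it slides and does not roll. All three halves are alike. Origin: centre of the cut face (its underside), z up
- bowl: grey ceramic salsa bowl, empty, 80 mm across the rim, 42 mm high, 200 g, loose, on the board's farther (+x) half towards one end (stopper towards the other end, swapped by chance). Origin: centre of its underside
- stopper: clear glass cruet stopper standing upside down on its round flat head: head 36 mm across, 16 mm high, with a stem 14 to 17 mm thick up to 44 mm; 60 g, loose, on the board's farther half. Origin: centre of its underside, z up along the stem

How it is judged:
By the outcome, as a careful person would: the job done as asked, in the order asked, and still so for the second after the job is handed in, with the robot touching nothing.
It also fails if it takes over 61 s, if anything falls off the work surface, if the arm or the gripper's body presses on something with over 40 N, if the wrist force passes 120 N, or if a joint passes its speed limit or range.

## Working session

There is one attempt and no reset: what is moved stays moved. The work goes in short steps, Python scripts to look and compute and a tool call to move; the robot and the scene stay as the last step left them, time stands still between calls to the robot, and variables do not carry over. Pictures are saved under pics/ and viewed, at most 10 in all, crops included, and the job is handed in when it is done.

Besides the shell and the picture viewer there is one more tool, called as name(argument=value, ...) on one line, values as JSON. apply_moves: Moves the arm, as the interface text tells. Its arguments: {"type":"object","properties":{"increments":{"type":"array","items":{"type":"array","items":{"type":"number"}}},"newtons":{"type":"number"}},"required":["increments"]}

```bash
mkdir -p pics
cat > h.py <<'E'
from workcell import status, cams, env, finder
import numpy as np, cv2
def pix2plane(f,uv,z):
    K=np.array(f["intrinsics"]);R=np.array(f["R"]);t=np.array(f["t"])
    d=(np.array(uv,float)-[K[0,2],K[1,2]])/[K[0,0],K[1,1]]
    s=d.copy()
    for _ in range(20): s=d/(1+f["k1"]*(s@s))
    r=R.T@np.array([s[0],s[1],1]); c=-R.T@t
    return c+r*(z-c[2])/r[2]
def save(f,n): cv2.imwrite(f"pics/{n}.png",cv2.cvtColor(np.ascontiguousarray(f["color"]),cv2.COLOR_RGB2BGR))
E
python3 - <<'E'
from h import *
for c in ("top","side"):
    f=cams.grab_frame(c); save(f,c+"0"); print(c, -np.array(f["R"]).T@f["t"], np.array(f["R"])[2])
    for q in ("half_a","bowl","stopper","scrap_pan","lime_pan"):
        for b in finder.trace(q,c)[:5]:
            m=b["pixels"]; v,u=np.nonzero(m); z={"half_a":97,"bowl":129,"stopper":95}.get(q,65)
            l,t,w,h=b["rect"]
            print(q,round(b["score"],2),np.round(b["rect"]),pix2plane(f,(u.mean(),v.mean()),z).round(),pix2plane(f,(l+w/2,t+h/2),z).round())
print(status.state())
E
```

```text
top [548.91016142  14.36057963 949.13383983] [ 0.05706715  0.02996083 -0.99792068]
half_a 0.79 [341. 225.  35.  36.] [588. -18.  97.] [590. -15.  97.]
half_a 0.71 [380. 287.  39.  34.] [502. -72.  97.] [498. -75.  97.]
half_a 0.59 [278. 279.  36.  34.] [516.  76.  97.] [512.  77.  97.]
bowl 0.87 [407. 197.  53.  52.] [ 617. -120.  129.] [ 615. -121.  129.]
stopper 0.83 [289. 210.  25.  23.] [621.  69.  95.] [622.  69.  95.]
scrap_pan 0.85 [159. 184.  97. 172.] [553. 214.  65.] [550. 217.  65.]
lime_pan 0.61 [470. 183.  95. 171.] [ 546. -253.   65.] [ 548. -260.   65.]
side [436.22039676 715.18407771 588.36544096] [ 0.16013176 -0.81306493 -0.55971711]
half_a 0.84 [301. 223.  28.  20.] [588. -19.  97.] [586. -20.  97.]
half_a 0.76 [330. 257.  30.  22.] [514.  77.  97.] [515.  79.  97.]
half_a 0.58 [351. 214.  22.  15.] [501. -71.  97.] [502. -72.  97.]
bowl 0.73 [293. 181.  35.  33.] [610. -99. 129.] [608. -97. 129.]
stopper 0.83 [280. 241.  18.  27.] [623.  58.  95.] [618.  54.  95.]
stopper 0.41 [350. 213.  24.  19.] [501. -75.  95.] [503. -73.  95.]
scrap_pan 0.87 [207. 290. 192. 12
[... 160 characters left out ...]
65.] [ 541. -259.   65.]
{'time_s': 0.6, 'qpos': array([ 7.49436444e+01,  1.83104165e+01,  8.96388415e+01,  6.25047697e-04,
        7.20420488e+01, -1.14666728e+00]), 'qvel': array([ 0.03900558,  0.00176583, -0.00464549, -0.05020091,  0.05489777,
       -0.05508665]), 'effort': array([ 1.43880694e-03, -4.12119913e+01, -2.32137644e+01,  7.28795584e-02,
        3.78700776e-02,  1.83873448e-05]), 'ee_pos': array([138.23541251, 558.16221301, 227.99188801]), 'ee_rot': array([ 1.79991297e+02, -4.20542582e-04,  1.66090119e+02]), 'force': array([ 0.18834591, -0.62440601,  0.10419335]), 'torque': array([ 0.01573527, -0.04685728, -0.00469493]), 'gripper_force': 0.0, 'gripper_width': 90.86745571808149}
```

View pics/top0.png

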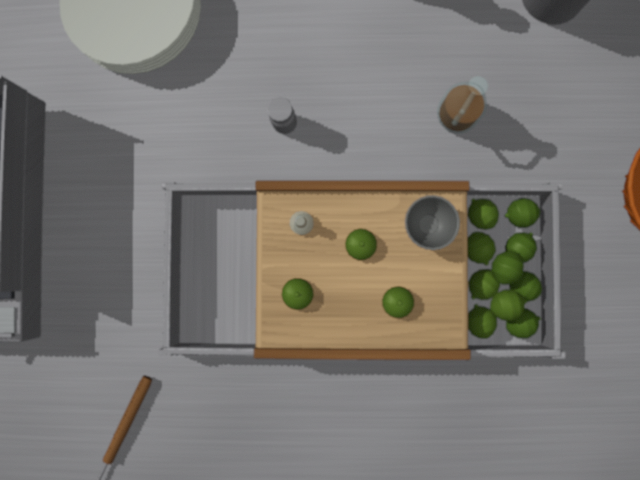

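View pics/side0.png

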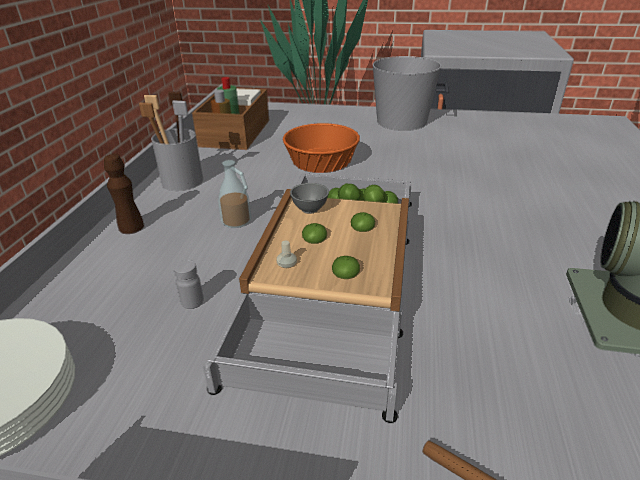

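The top view shows the empty pan on the left (+y, about pixel 210,270) and the whole limes on the right. The halves are at (298,294), (398,302) and (361,244), which the side view confirms. The stopper is at (302,224) and the bowl at (432,222). World positions: A (502,-72), B (515,77), C (588,-18), bowl (616,-120), stopper (622,67).

Order: B first, then C (nudged to -x, away from the stopper), then A.

apply_moves(increments=[[-0.5,0.0235,-0.0333,0,0,0,-4.76],[-0.5,0.0235,-0.0333,0,0,0,-4.76],[-0.5,0.0235,-0.0333,0,0,0,-4.76],[-0.5,0.0235,-0.0333,0,0,0,-4.76],[-0.5,0.0235,-0.0333,0,0,0,-4.76]])

```text
time_s: 1.02
ee_pos: [256.4, 390.1, 228.1]
ee_rot: [180.0, 0.0, 142.1]
force: [0.4, -0.9, -0.3]
gripper_width: 60.8
gripper_force: 0.0
```

apply_moves(increments=[[-0.5,0.0235,-0.0333,0,0,0,-4.76],[-0.5,0.0235,-0.0333,0,0,0,-4.76],[-0.5,0.0235,-0.0333,0,0,0,-4.76],[-0.5,0.0235,-0.0333,0,0,0,-4.76],[-0.5,0.0235,-0.0333,0,0,0,-4.76]])

```text
time_s: 1.43
ee_pos: [374.0, 223.4, 228.3]
ee_rot: [179.9, -0.0, 118.3]
force: [0.5, 0.8, -0.4]
gripper_width: 27.4
gripper_force: 0.0
```

apply_moves(increments=[[-0.5,0.0235,-0.0333,0,0,0,-4.76],[-0.5,0.0235,-0.0333,0,0,0,-4.76],[-0.5,0.0235,-0.0333,0,0,0,-4.76],[-0.5,0.0235,-0.0333,0,0,0,-4.76],[-0.5,0.0235,-0.0333,0,0,0,-4.76]])

```text
time_s: 1.85
ee_pos: [491.6, 56.7, 228.3]
ee_rot: [180.0, -0.0, 94.4]
force: [0.4, -0.3, 0.8]
gripper_width: 22.9
gripper_force: 0.0
```

apply_moves(increments=[[-0.5,0.0235,-0.0333,0,0,0,-4.76],[-0.5,0,0,0,0,0,0]])

```text
time_s: 2.02
ee_pos: [518.2, 20.0, 227.9]
ee_rot: [179.8, 0.2, 89.5]
force: [0.4, 0.1, -0.1]
gripper_width: 22.6
gripper_force: 0.0
```

apply_moves(increments=[[-0.5,0,0,-0.03,0,0,0],[-0.5,0,0,-0.03,0,0,0],[-0.5,0,0,-0.03,0,0,0],[-0.5,0,0,-0.02,0,0,0],[-0.5,0,0,-0.01,0,0,0]])

```text
time_s: 2.43
ee_pos: [512.2, 25.6, 105.3]
ee_rot: [-179.7, 0.0, 90.0]
force: [0.3, -0.5, 0.2]
gripper_width: 23.1
gripper_force: 0.0
```

Run:
```python
from h import *
f=cams.grab_frame("side"); I=f["color"][150:330,220:440]; cv2.imwrite("pics/s1.png",cv2.resize(I[:,:,::-1],None,fx=3,fy=3)); print(status.state()["ee_pos"],status.state()["force"])
```

```text
[512.03628403  25.58004834 104.81073701] [-0.70101519 -0.35371286 -0.34253533]
```

View pics/s1.png

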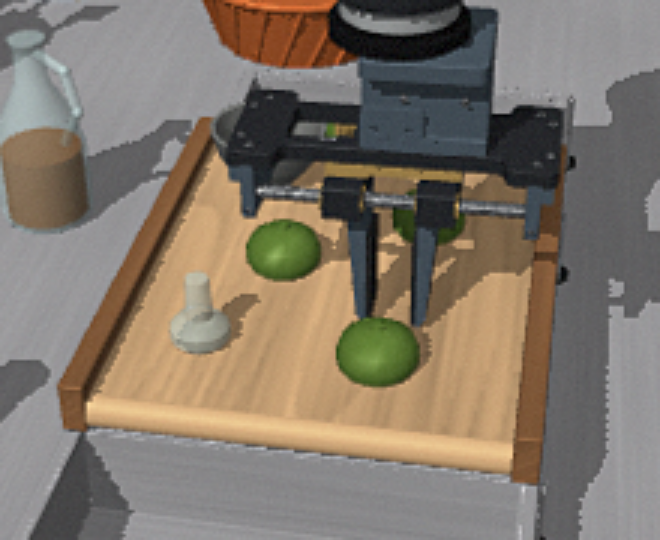

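The fingertips stand just above the wood, right behind half_b (crop pixel 378,350), and clear of C, A and the stopper. Pushing B now.

apply_moves(increments=[[-0.5,0.003,0.008,0.001,0,0,0],[-0.5,0,0.012,0,0,0,0],[-0.5,0,0.015,0,0,0,0],[-0.5,0,0.015,0,0,0,0],[-0.5,0,0.015,0,0,0,0]])

```text
time_s: 2.9
ee_pos: [518.5, 92.3, 111.0]
ee_rot: [179.8, -0.1, 90.0]
force: [-0.1, 0.7, 0.6]
gripper_width: 22.6
gripper_force: 0.1
```

apply_moves(increments=[[-0.5,0,0.015,0,0,0,0],[-0.5,0,0.015,0,0,0,0],[-0.5,0,0.015,0,0,0,0],[-0.5,0,0.015,0,0,0,0],[-0.5,0,0.015,0,0,0,0]])

```text
time_s: 3.32
ee_pos: [518.3, 167.8, 111.1]
ee_rot: [179.8, -0.1, 90.0]
force: [0.6, 0.5, -0.5]
gripper_width: 23.1
gripper_force: 0.0
```

Run:
```python
from h import *
f=cams.grab_frame("side"); I=f["color"][150:410,190:450]; cv2.imwrite("pics/s2.png",cv2.resize(I[:,:,::-1],None,fx=2,fy=2)); print(status.state()["ee_pos"],status.state()["force"])
```

```text
[518.5677727  170.19532259 111.17439476] [1.34777387 2.66105228 0.82396988]
```

View pics/s2.png

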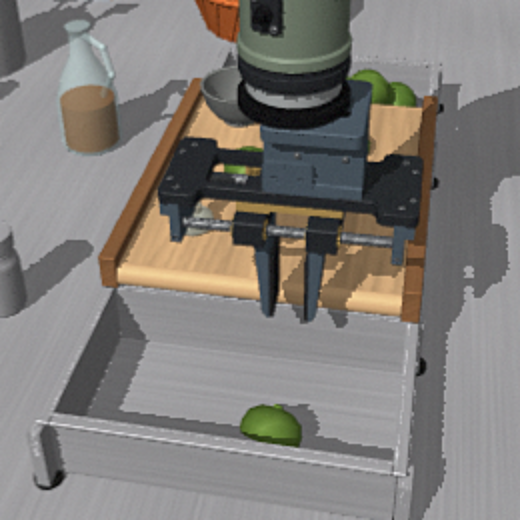

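Half_b lies in the empty pan, at about pixel (270,428) in the crop. Next I go up, close the fingers and come down on the far (+x) side of C.

apply_moves(increments=[[-0.5,0,0,0.03,0,0,0],[-1,0,0,0.03,0,0,0],[-1,0.0195,-0.031,0,0,0,0],[-1,0.0195,-0.031,0,0,0,0],[-1,0.0195,-0.031,0,0,0,0]])

```text
time_s: 3.78
ee_pos: [577.4, 72.8, 172.0]
ee_rot: [179.7, -0.0, 90.1]
force: [0.5, 0.8, -0.2]
gripper_width: 0.9
gripper_force: 0.0
```

apply_moves(increments=[[-1,0.0195,-0.031,0,0,0,0],[-1,0.0195,-0.031,0,0,0,0],[-1,0.0205,-0.033,0,0,0,0],[-1,0,0,0,0,0,0],[-1,0,0,0,0,0,0]])

```text
time_s: 4.2
ee_pos: [636.6, -23.5, 170.2]
ee_rot: [179.8, -0.0, 89.8]
force: [-0.3, -0.1, -0.3]
gripper_width: 0.6
gripper_force: 0.0
```

Run:
```python
from h import *
f=cams.grab_frame("side")
for q in ("half_a","bowl","stopper"):
    for b in finder.boxes_of(q,"side")[:5]:
        l,t,w,h=b["rect"]; print(q,round(b["score"],2),pix2plane(f,(l+w/2,t+h/2),{"bowl":108}.get(q,97)).round())
s=status.state(); print(s["ee_pos"],s["gripper_width"],s["qvel"])
```

```text
half_a 0.78 [500. -75.  97.]
half_a 0.7 [584. -16.  97.]
half_a 0.39 [519. 300.  97.]
stopper 0.76 [621.  54.  97.]
[634.8113252  -21.08557257 169.72468967] 0.4820832228521241 [ 0.2459882   0.16173932  0.22421919 -0.24999231 -0.25216071 -0.24300293]
```

apply_moves(increments=[[-1,0.002,0.003,-0.03,0,0,0],[-1,0,0,-0.022,0,0,0],[-1,0,0,-0.01,0,0,0],[-1,0,0,0,0,0,0]])

```text
time_s: 4.73
ee_pos: [635.2, -18.4, 104.7]
ee_rot: [-179.7, -0.0, 90.0]
force: [-0.1, 0.1, -0.2]
gripper_width: 0.6
gripper_force: 0.0
```

apply_moves(increments=[[-1,-0.007,0,0,0,0,0],[-1,-0.012,0,0,0,0,0],[-1,-0.015,0,0,0,0,0],[-1,-0.013,0,0,0,0,0],[-1,-0.005,0,0,0,0,0]])

```text
time_s: 5.15
ee_pos: [584.1, -19.4, 108.9]
ee_rot: [179.9, 0.0, 89.9]
force: [-0.2, -0.1, -0.4]
gripper_width: 0.6
gripper_force: 0.1
```

apply_moves(increments=[[-1,0.008,0,0,0,0,0],[-1,0,0,0.03,0,0,0],[-1,0,0,0.03,0,0,0],[-0.5,0,-0.03,0.01,0,0,0],[-0.5,0,-0.03,0,0,0,0]])

```text
time_s: 5.57
ee_pos: [597.3, -79.6, 182.0]
ee_rot: [179.4, 0.1, 90.1]
force: [-0.4, -0.7, -0.6]
gripper_width: 10.6
gripper_force: 0.0
```

Run:
```python
from h import *
for c in("side","top"):
  f=cams.grab_frame(c)
  for q in ("half_a","bowl","stopper"):
    for b in finder.boxes_of(q,c)[:5]:
        l,t,w,h=b["rect"]; print(c,q,round(b["score"],2),pix2plane(f,(l+w/2,t+h/2),{"bowl":108}.get(q,97)).round())
s=status.state(); print(s["ee_pos"],s["gripper_width"])
```

```text
side half_a 0.93 [549. -13.  97.]
side half_a 0.78 [499. -77.  97.]
side bowl 0.61 [ 617. -130.  108.]
side stopper 0.72 [617.  60.  97.]
top half_a 0.8 [534. 231.  97.]
top half_a 0.72 [550. -15.  97.]
top half_a 0.55 [484. -90.  97.]
[593.4855806  -78.73254159 176.76227937] 22.698296309059085
```

apply_moves(increments=[[-0.7,-0.03,0.014,0,0,0,0],[-0.7,-0.012,0.005,0,0,0,0],[-0.7,0,0,0,0,0,0],[-0.7,0,0,0,0,0,0]])

```text
time_s: 6.3
ee_pos: [551.4, -59.9, 177.2]
ee_rot: [179.9, 0.0, 90.0]
force: [0.0, -0.4, 0.2]
gripper_width: 13.5
gripper_force: 0.0
```

apply_moves(increments=[[-0.7,0,0,-0.03,0,0,0],[-0.7,0,0,-0.03,0,0,0],[-0.7,0,0,-0.01,0,0,0],[-0.7,0,0,0,0,0,0],[-0.7,0,0,0,0,0,0]])

```text
time_s: 6.72
ee_pos: [552.2, -60.8, 107.1]
ee_rot: [180.0, 0.0, 89.9]
force: [0.3, -0.2, 0.6]
gripper_width: 13.3
gripper_force: 0.0
```

Run:
```python
from h import *
f=cams.grab_frame("side"); I=f["color"][150:330,220:440]; cv2.imwrite("pics/s3.png",cv2.resize(I[:,:,::-1],None,fx=3,fy=3)); print(status.state()["ee_pos"],status.state()["force"])
```

```text
[552.7250162  -60.82660606 108.00994153] [0.04898081 0.3772188  0.65911045]
```

View pics/s3.png

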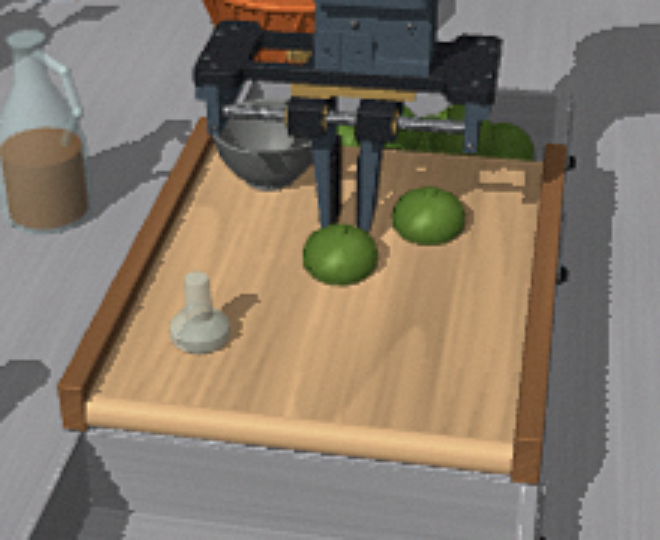

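The fingers are right behind C (crop pixel 341,255), clear of A (428,215), the bowl and the stopper. Sweeping C to +y.

apply_moves(increments=[[-0.7,-0.002,0.008,-0.002,0,0,0],[-0.7,0,0.012,0,0,0,0],[-0.5,0,0.015,0,0,0,0],[-0.5,0,0.015,0,0,0,0],[-0.5,0,0.015,0,0,0,0]])

```text
time_s: 7.18
ee_pos: [549.6, 6.0, 106.0]
ee_rot: [179.9, -0.0, 89.9]
force: [0.1, -0.2, 0.1]
gripper_width: 22.7
gripper_force: 0.1
```

apply_moves(increments=[[-0.5,0,0.015,0,0,0,0],[-0.5,0,0.015,0,0,0,0],[-0.5,0,0.015,0,0,0,0],[-0.5,0,0.015,0,0,0,0],[-0.5,0,0.015,0,0,0,0]])

```text
time_s: 7.6
ee_pos: [549.3, 81.2, 106.0]
ee_rot: [179.9, -0.0, 90.0]
force: [-0.6, -0.8, 0.5]
gripper_width: 22.9
gripper_force: 0.1
```

apply_moves(increments=[[-0.5,0,0.015,0,0,0,0],[-0.5,0,0.015,0,0,0,0],[-0.5,0,0.015,0,0,0,0],[-0.5,0,0.015,0,0,0,0],[-0.5,0,0.015,0,0,0,0]])

```text
time_s: 8.02
ee_pos: [549.2, 156.4, 106.1]
ee_rot: [179.9, -0.0, 90.0]
force: [-0.2, -0.0, -0.7]
gripper_width: 23.0
gripper_force: 0.0
```

Run:
```python
from h import *
f=cams.grab_frame("side")
for q in ("half_a","bowl","stopper"):
    for b in finder.boxes_of(q,"side")[:5]:
        l,t,w,h=b["rect"]; print(q,round(b["score"],2),np.round(b["rect"]),pix2plane(f,(l+w/2,t+h/2),{"bowl":108}.get(q,97)).round())
print(status.state()["ee_pos"])
```

```text
half_a 0.79 [354. 214.  21.  11.] [499. -81.  97.]
half_a 0.64 [298. 340.  36.  27.] [528. 274.  97.]
stopper 0.61 [280. 247.   7.  21.] [625.  65.  97.]
[549.09408684 155.15034686 105.61419005]
```

apply_moves(increments=[[-0.5,0,0.015,0,0,0,0],[-0.5,0,0,0.035,0,0,0],[-0.5,0,0,0.035,0,0,0],[-0.5,-0.006,-0.036,0,0,0,0],[-0.5,-0.006,-0.036,0,0,0,0]])

```text
time_s: 8.63
ee_pos: [538.7, 97.5, 177.7]
ee_rot: [179.6, -0.0, 90.1]
force: [-0.3, -1.0, -0.4]
gripper_width: 22.4
gripper_force: 0.0
```

apply_moves(increments=[[-0.5,-0.006,-0.036,0,0,0,0],[-0.5,-0.006,-0.036,0,0,0,0],[-0.5,-0.006,-0.036,0,0,0,0],[-0.5,-0.006,-0.036,0,0,0,0],[-0.5,-0.006,-0.036,0,0,0,0]])

```text
time_s: 9.05
ee_pos: [506.3, -84.8, 175.5]
ee_rot: [180.0, 0.0, 89.9]
force: [0.4, 0.5, 0.8]
gripper_width: 22.5
gripper_force: 0.0
```

apply_moves(increments=[[-0.5,-0.006,-0.038,0,0,0,0],[-0.5,0,0,0,0,0,0],[-0.5,0,0,0,0,0,0],[-0.5,0,0,0,0,0,0]])

```text
time_s: 9.38
ee_pos: [500.9, -120.8, 175.1]
ee_rot: [180.0, -0.0, 89.8]
force: [-0.3, 1.0, 1.3]
gripper_width: 22.6
gripper_force: 0.0
```

Run:
```python
from h import *
f=cams.grab_frame("side"); I=f["color"][150:410,190:450]; cv2.imwrite("pics/s4.png",cv2.resize(I[:,:,::-1],None,fx=2,fy=2)); print(status.state()["ee_pos"],status.state()["force"])
for b in finder.boxes_of("half_a","side")[:5]:
    l,t,w,h=b["rect"]; print(round(b["score"],2),np.round(b["rect"]),pix2plane(f,(l+w/2,t+h/2),97).round())
```

```text
[ 501.11796928 -120.15354104  175.13122575] [-0.84099782 -0.45150531 -0.12504373]
0.8 [295. 333.  32.  22.] [538. 259.  97.]
0.69 [351. 210.  27.  18.] [498. -82.  97.]
0.49 [307. 367.  21.   6.] [521. 302.  97.]
```

View pics/s4.png

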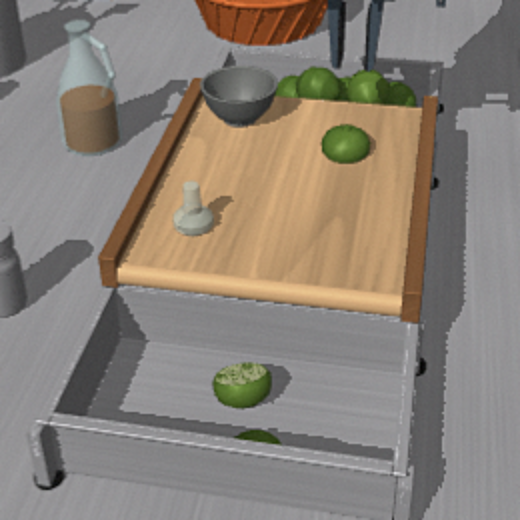

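Two halves are in the scrap pan, at crop pixels (243,385) and (258,437). A is still at (346,144), and the bowl and stopper have not moved. Descending behind A.

apply_moves(increments=[[-0.5,0,-0.002,-0.03,0,0,0],[-0.5,0,0,-0.03,0,0,0],[-0.5,0,0,-0.009,0,0,0],[-0.5,0,0,0,0,0,0],[-0.5,0,0,0,0,0,0]])

```text
time_s: 9.9
ee_pos: [501.7, -121.9, 106.3]
ee_rot: [-180.0, -0.0, 90.0]
force: [0.2, 0.6, 0.7]
gripper_width: 22.8
gripper_force: 0.0
```

Run:
```python
from h import *
f=cams.grab_frame("side"); I=f["color"][150:290,250:440]; cv2.imwrite("pics/s5.png",cv2.resize(I[:,:,::-1],None,fx=4,fy=4)); print(status.state()["ee_pos"],status.state()["force"])
```

```text
[ 502.35634154 -122.29047642  107.13973793] [-0.48852895 -0.23462609  0.78632121]
```

View pics/s5.png

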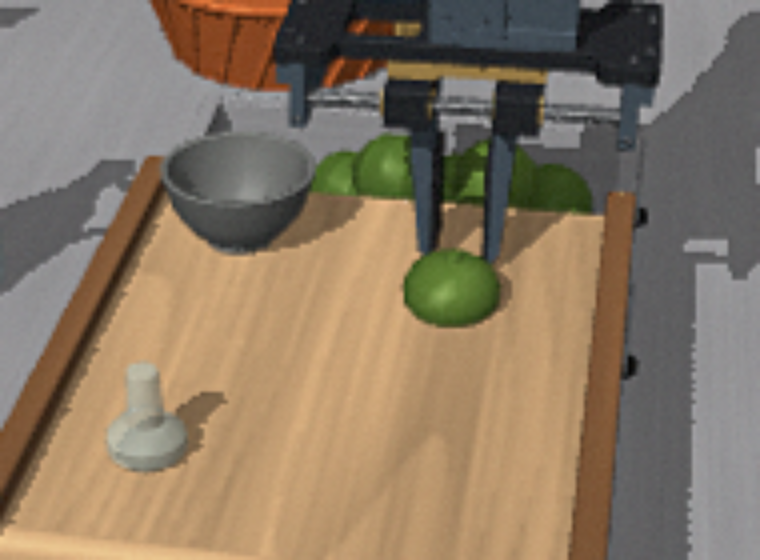

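The fingers are centred behind A (crop pixel 452,288) and clear of the bowl. Sweeping the last one.

apply_moves(increments=[[-0.5,0,0.008,-0.001,0,0,0],[-0.5,0,0.012,0,0,0,0],[-0.5,0,0.015,0,0,0,0],[-0.5,0,0.018,0,0,0,0],[-0.5,0,0.018,0,0,0,0]])

```text
time_s: 10.37
ee_pos: [501.6, -50.3, 106.1]
ee_rot: [179.9, 0.0, 89.9]
force: [0.7, -0.3, 1.4]
gripper_width: 22.9
gripper_force: 0.3
```

apply_moves(increments=[[-0.5,0,0.018,0,0,0,0],[-0.5,0,0.018,0,0,0,0],[-0.5,0,0.018,0,0,0,0],[-0.5,0,0.018,0,0,0,0],[-0.5,0,0.018,0,0,0,0]])

```text
time_s: 10.78
ee_pos: [501.4, 40.2, 106.0]
ee_rot: [179.9, -0.0, 90.0]
force: [-0.5, -0.4, 0.1]
gripper_width: 23.0
gripper_force: 0.2
```

apply_moves(increments=[[-0.5,0,0.018,0,0,0,0],[-0.5,0,0.018,0,0,0,0],[-0.5,0,0.016,0,0,0,0],[-0.5,0,0.015,0,0,0,0],[-0.5,0,0.015,0,0,0,0]])

```text
time_s: 11.2
ee_pos: [501.2, 122.3, 106.0]
ee_rot: [179.9, -0.0, 90.0]
force: [-0.2, 0.2, -0.5]
gripper_width: 22.9
gripper_force: 0.0
```

apply_moves(increments=[[-0.5,0,0.015,0,0,0,0],[-0.5,0,0.015,0,0,0,0],[-0.5,0,0.015,0,0,0,0],[-0.5,0,0,0,0,0,0]])

```text
time_s: 11.53
ee_pos: [501.4, 168.5, 106.0]
ee_rot: [179.9, -0.1, 90.1]
force: [1.2, 0.4, 1.0]
gripper_width: 23.1
gripper_force: 0.0
```

apply_moves(increments=[[-0.5,0,0,0.03,0,0,0],[-0.5,0,0,0.035,0,0,0],[-0.5,-0.02,-0.03,0.035,0,0,0],[-0.5,-0.02,-0.03,0.03,0,0,0],[-0.5,-0.02,-0.03,0.03,0,0,0]])

```text
time_s: 11.95
ee_pos: [448.0, 86.7, 254.2]
ee_rot: [179.9, 0.0, 90.0]
force: [0.4, 0.1, 0.5]
gripper_width: 23.0
gripper_force: 0.0
```

Run:
```python
from h import *
f=cams.grab_frame("side"); I=f["color"][150:410,190:450]; cv2.imwrite("pics/s6.png",cv2.resize(I[:,:,::-1],None,fx=2,fy=2)); s=status.state();print(s["ee_pos"],s["force"],s["time_s"])
```

```text
[446.76576449  83.09359109 259.35216707] [-2.86187997 -1.96607232  3.23682333] 12.0
```

View pics/s6.png

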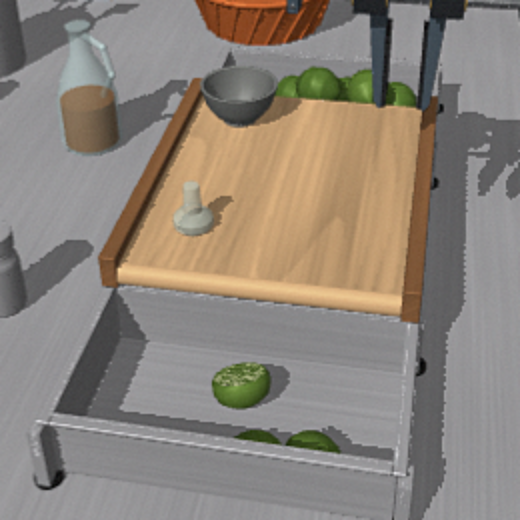

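All three halves are in the scrap pan, at crop pixels (241,385), (258,437) and (313,441). The board is clear, the bowl and stopper have not moved, and the fingers are high above everything.

apply_moves(increments=[[-0.5,0,0,0,0,0,0],[-0.5,0,0,0,0,0,0],[-0.5,0,0,0,0,0,0],[-0.5,0,0,0,0,0,0]])

```text
time_s: 12.33
ee_pos: [448.9, 87.7, 251.2]
ee_rot: [-179.9, 0.0, 90.0]
force: [-0.1, -0.2, 0.5]
gripper_width: 23.0
gripper_force: 0.0
```

```bash
python3 -c "
from h import *
print(env.job_done())"
```

```text
the job is handed in; nothing more can be done
None
```

I swept all three lime halves into the empty pan without shifting the bowl or stopper, left the fingers clear of everything, and handed the job in at about 12 s.

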